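Load a milling blank into its holder

TASK

Load the round milling blank into the mill's open-fronted blank holder: with the fingertips, slide the blank flat along the bench through the mouth of the holder until it is fully home in the groove, then push the clamp arm round until it is fully shut across the mouth. Nothing may be lifted, and the other things on the bench are to be left alone.

Things in the scene. Friction and masses are not known exactly. Their poses are not given: they have to be found in the camera images.
- blank: loose ivory milling blank, a plain round disc lying flat on the bench: 98.5 mm across, 16 mm thick, about 0.3 kg. The widest part is a collar from 4 to 12 mm above its underside; above and below it is 93 mm across. Origin: centre of its underside; z up. Its yaw does not matter.
- holder: aluminium C-shaped frame lying on the bench and fixed to it, 144 mm wide, 120 mm deep plus a short tang at the rear, 17 mm high, open in the middle down to the bench. Origin: bench level at the seat centre, where the blank's centre is when home. The mouth opens toward its -x (roughly to the robot's left; place and yaw vary), the tang is at +x, z up.
- holder_mouth (a point): bench level in the middle of the mouth, 50 mm in front (-x) of the seat centre, where the frame's sides end; their last 14 mm flare by 6 mm a side. A groove inside (wall 50.5 mm from the centre, lips reaching in to 48.2 mm) takes the blank's collar with 1.25 mm play; the blank slides on the bench. Low lugs, 5.5 mm high, stand at x = -47 to -73, y = +-55 to +-72 mm.
- clamp_arm (a joint): clamp arm's angle on its upright hinge, rad: 0 shut (arm across the mouth along the holder's -y, in front of the blank), 1.57 pointing out along the holder's -x, 2.3 swung widest; starts 1.8 to 2.05, where the way into the mouth is free. 0.12 N m of friction; stays where it is left. A blank that is not home keeps it from shutting.
- clamp_hinge (a point): top of the arm's hinge, 23 mm above the bench, at x = -62, y = +64 mm in the holder's frame. The dark steel arm runs from it: 12 mm wide (6 either side of the line hinge to post), 6.5 to 18 mm above the bench, 134 mm long. A black rubber pad 64 mm from the hinge meets the blank; the arm's other side is plain and is pushed to shut it.
- clamp_post (a point): top of the small black round post (11 mm across) on the free end of the clamp arm, 31 mm above the bench and 124 mm from the hinge. The line from clamp_hinge to clamp_post is the direction of the arm.
- jaw_model: bystander: pink jaw model with white teeth, 63x76x22 mm, loose, beyond the arm; to be left alone. Origin: centre of its underside.
- wax_sticks: bystander: pink stack of wax sticks, 36x77x19 mm, loose, at the back; to be left alone. Origin: centre of its underside.
- marker: bystander: black and white marker pen, 135 mm long, 17 mm thick, loose, beyond the holder; to be left alone. Origin: centre of its underside.
Things that resemble listed ones, but are neither listed nor needed, are in the scene too. Leave any red look-alike of the blank alone.

How it is judged (in metres and radians):
On the way, in this order (a step that is already met when the one before it is completed fails the run):
1. the blank is pushed into the holder to within 12 mm of home (horizontal distance between blank and holder below 0.012 m).
2. the clamp arm is shut (value of joint clamp_arm below 0.05 rad), for 0.2 s.
At the end, for the whole second after the job is handed in: The blank lies flat and at rest in the holder with its centre within 3.5 mm of the seat centre, the clamp arm is shut (joint below 0.05 rad), and the three bystanders are within 20 mm of where they started (horizontal distance between blank and holder below 0.0035 m and height (world z) of blank below 0.003 m and angle between blank's own z axis and vertical below 0.04 rad and value of joint clamp_arm below 0.05 rad and linear speed of blank below 0.01 m/s and distance of each of jaw_model, wax_sticks, marker from where it was at the start of the episode below 0.02 m); the robot touches nothing.
It fails at once if the blank is lifted off the bench (10 mm) or tipped up (0.15 rad) (height (world z) of blank above 0.01 m or angle between blank's own z axis and vertical above 0.15 rad).
It fails at once if a bystander is moved by more than 20 mm (distance of any of jaw_model, wax_sticks, marker from where it was at the start of the episode above 0.02 m).
It also fails if it takes over 58 s, if anything falls off the work surface, if the arm or the gripper's body presses on something with over 40 N, if the wrist force passes 120 N, or if a joint passes its speed limit or range.

ROBOT

A 6-joint arm with a two-finger parallel gripper is mounted at the origin on a cart in front of the work surface, level with it; the furniture and walls round the work are solid. World frame = base frame: x ahead of the robot, y to its left, z up, the work surface at z = 0. Lengths are in mm, angles in degrees, forces in N, time in s.
With the tool pointing down it reaches from about 350 to 850 mm from the base axis. Payload 8.1 kg.
Tool frame: the origin (TCP) lies midway between the tips of the shut fingers; the grasp point (between the pads) lies 19 mm behind it; z points along the fingers, y is the line along which they close (so a half turn about z gives the same grasp; the last joint's range is limited). The gripper opens to 85 mm and grips with 20 to 120 N. Pads are 22 mm wide; open, the fingers measure 114 mm over their backs; the gripper's body (76 mm by 85 mm) begins 54 mm behind the grasp point. The pads swing forward as they close: fully open they stand 13 mm farther back than shut.
Start: joints at [71.196, 7.471, 85.268, -0, 87.261, -4.893], TCP at [144.23, 582.411, 231.292] pointing down, gripper open.
Joint ranges: [-169.43, 169.43], [-51.17, 129.36], [1.28, 143.12], [-76.62, 256.62], [0, 156.53], [-152.29, 152.29]. Speed limits (degrees/s): [136.94, 136.94, 159.86, 180, 180, 180].

INTERFACE

Orientations are given as [roll, pitch, yaw] about the fixed x, y, z axes, in that order (R = Rz(yaw) Ry(pitch) Rx(roll)).
In Python, from bench import r gives the robot as it stands.
- The arm moves only by the tool apply_moves, never from a script. Its argument "steps" is a list of rows, each a list of 7 numbers: the opening, from -1 (shut) to 1 (fully open), then the shift along the tool's x, y, z in mm, then the turn, a rotation vector about the tool's x, y, z in units of 5 degrees (1.0 is 5 degrees). A call has exactly 8 rows; each row shifts and turns the commanded pose from where the row before left it, along the tool's axes as they then stand; what a row does not reach is not made up. A row lasts 1/10 s, in which the tool goes at most 50 mm and 8.59 degrees, less where a joint would pass 70% of its speed; a pose out of reach is approached as far as the arm can. A call is refused whole if a number of a shift passes 50 or a number of a turn 1, either way. A call with a gripper value outside its range is refused whole. The fingers move at their own pace and stop on an object; "squeeze" is the grip in N (left out, the last holds). Time passes only in rows, so rows that do not move let the fingers close, or fill a call up. It gives the time, the measured TCP pose, the force, the opening and the grip force at its end, in the units of the state.
- r.sense(): the state, without advancing time (a new reading comes with each control period).
- r.snapshot(name): name is "scene" or "top"; returns a dict with "color" (400x640x3 uint8, blue, green, red), "depth" (400x640 float32, mm along the optical axis (not along the pixel's ray), 0 where there is no reading), "mtx" (3x3 intrinsics, pixels), "T" (4x4, takes a point from camera to world coordinates). Camera axes: x right, y down, z forward; pixel columns grow to the right and rows downward; lengths in mm; the calibration is good to about 2 mm. A picture is of the moment at which its call begins.
- r.hand_in(): hands the job in; it is judged then, once.
The state is a dict: "time": time; "joint_pos": joint angles; "qd": joint speeds; "joint_efforts": joint torques, N m; "tool_pos": TCP position; "tcp_rot": TCP orientation; "ft_force": force on the tool from outside, world axes, zero at the start; "wrist_torque": the same for the moment, N m; "finger_gap": finger opening in mm; "grip_force": force on a finger pad.
Only numpy, scipy, OpenCV 4.12 (cv2) and the standard library are available. Lean on these libraries where they do the work, as an engineer would, in place of code of your own. Each camera call takes 0.05 s, during which the arm holds its last target. There are 200 camera calls.

## Working session

There is one attempt and no reset: what is moved stays moved. The work goes in short steps, Python scripts to look and compute and a tool call to move; the robot and the scene stay as the last step left them, time stands still between calls to the robot, and variables do not carry over. Pictures are saved under pics/ and viewed, at most 10 in all, crops included, and the job is handed in when it is done.

Besides the shell and the picture viewer there is one more tool, called after "Emit:" by a JSON object that holds its "method" and its "body", one argument or row to a line. apply_moves: Moves the arm, as the interface text tells. Its arguments: {"type":"object","properties":{"steps":{"type":"array"},"squeeze":{"type":"number"}},"required":["steps"]}

```bash
mkdir -p pics; ls
python3 - <<'E'
from bench import r
import cv2,numpy as np
for n in ("top","scene"):
    s=r.snapshot(n); np.savez(f"{n}0.npz",**s); cv2.imwrite(f"pics/{n}0.png",s["color"])
    print(n,s["mtx"].round(1).tolist(),s["T"].round(3).tolist())
st=r.sense(); print(st["tool_pos"],st["tcp_rot"],st["finger_gap"],st["time"])
E
```

```text
pics
top [[394.5, 0.0, 323.2], [0.0, 394.5, 194.6], [0.0, 0.0, 1.0]] [[0.017, -0.993, 0.116, 468.589], [-0.999, -0.021, -0.026, 115.381], [0.028, -0.115, -0.993, 1125.268], [0.0, 0.0, 0.0, 1.0]]
scene [[472.7, 0.0, 317.2], [0.0, 472.7, 203.0], [0.0, 0.0, 1.0]] [[0.602, -0.602, 0.525, 1.1], [-0.798, -0.466, 0.382, -368.277], [0.015, -0.649, -0.76, 952.713], [0.0, 0.0, 0.0, 1.0]]
[144.06520628 581.94113495 230.36018948] [-1.79906131e+02 -6.93838837e-03  1.66090738e+02] 85.43966791581148 0.1
```

View pics/top0.png

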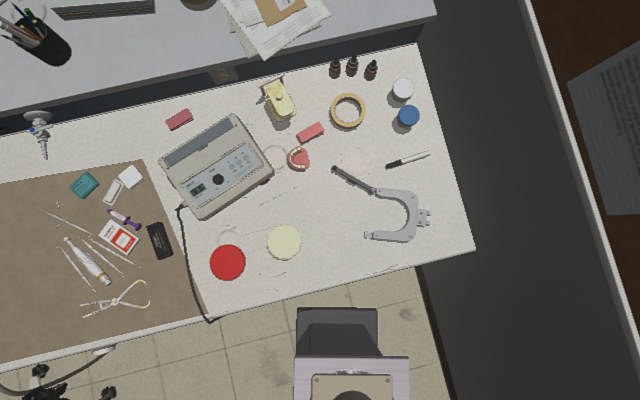

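View pics/scene0.png

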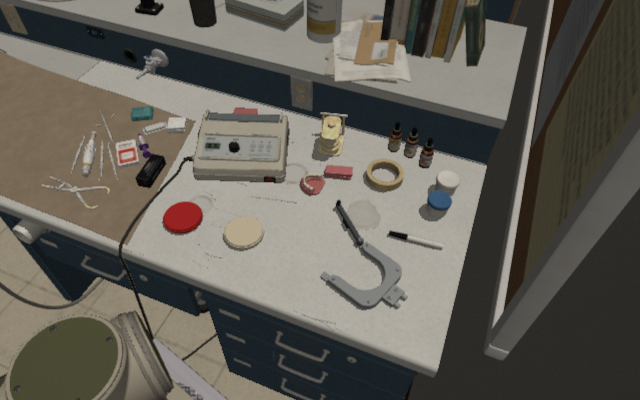

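The top view shows these disc-like things:
- ivory disc (284,242): plain and round, the match for the blank
- red disc (228,262): the look-alike to leave alone
- tape ring (348,110)
- faint pale patch (355,160)

The holder is at (400,217), with its mouth facing left and its tang at (424,217). The clamp arm runs from the hinge near (375,191) to the post near (334,168). I'll take the ivory disc and check it in a crop.

```bash
cat > h.py <<'E'
import cv2,numpy as np
def ray(s,uv,z):
    uv=np.atleast_2d(np.asarray(uv,float)); d=np.c_[(uv-s["mtx"][:2,2])/s["mtx"][[0,1],[0,1]],np.ones(len(uv))]@s["T"][:3,:3].T
    o=s["T"][:3,3]; return o+d*((z-o[2])/d[:,2])[:,None]
def proj(s,p):
    p=np.atleast_2d(p); c=(p-s["T"][:3,3])@s["T"][:3,:3]; return c[:,:2]/c[:,2:]*s["mtx"][0,0]+s["mtx"][:2,2]
def blank(s,lo=0):
    hsv=cv2.cvtColor(s["color"],cv2.COLOR_BGR2HSV)
    m=cv2.inRange(hsv,(15,35,150),(40,255,255)); 
    out=[]
    for c in cv2.findContours(m,cv2.RETR_EXTERNAL,cv2.CHAIN_APPROX_NONE)[0]:
        if cv2.contourArea(c)>500:
            p=ray(s,c.reshape(-1,2),12); (cx,cy),R=cv2.minEnclosingCircle(p[:,:2].astype(np.float32)); 
            e=cv2.fitEllipse(p[:,:2].astype(np.float32)); out.append((np.round(e[0],1),np.round(e[1],1),c.reshape(-1,2).mean(0).round()))
    return out
E
python3 - <<'E'
from h import *
for n,box in (("top",(220,130,450,280)),("scene",(210,190,420,315))):
    s=dict(np.load(n+"0.npz")); print(n,blank(s))
    a,b,c,d=box; cv2.imwrite(f"pics/{n}c.png",cv2.resize(s["color"][b:d,a:c],None,fx=3.4,fy=3.4,interpolation=cv2.INTER_CUBIC))
E
```

```text
top [(array([77.7, -0.8]), array([ 66.5, 270.8]), array([352., 386.])), (array([ 77.9, 568. ]), array([ 74.7, 177.6]), array([130., 386.])), (array([ 97.7, 406.6]), array([126.7, 209. ]), array([199., 379.])), (array([147.4, 603.2]), array([ 82.3, 196. ]), array([125., 359.])), (array([122.8, 242.1]), array([169.2, 183.7]), array([266., 368.])), (array([192.8, 445.5]), array([ 88.1, 210.5]), array([188., 341.])), (array([241. , 268.6]), array([ 88.9, 212. ]), array([254., 324.])), (array([291.7, 101.2]), array([ 85.8, 187.8]), array([314., 303.])), (array([ 236.3, -136.4]), array([180. , 376.8]), array([403., 331.])), (array([464. , 194.2]), array([92.7, 93.6]), array([284., 242.])), (array([851. ,  18.2]), array([100.3, 101.4]), array([348., 109.])), (array([1156.6,  237.9]), array([ 78.8, 150. ]), array([278.,   9.]))]
scene [(array([467.9, 195.6]), array([90.2, 96. ]), array([244., 231.])), (array([860.6,  26.4]), array([100.1, 101.8]), array([385., 171.])), (array([699.4, 416.3]), array([226.1, 310.9]), array([242., 144.]))]
```

View pics/topc.png

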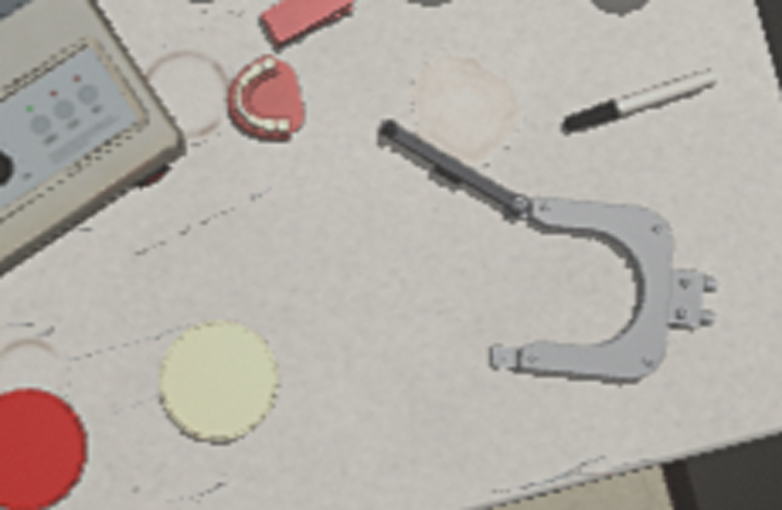

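View pics/scenec.png

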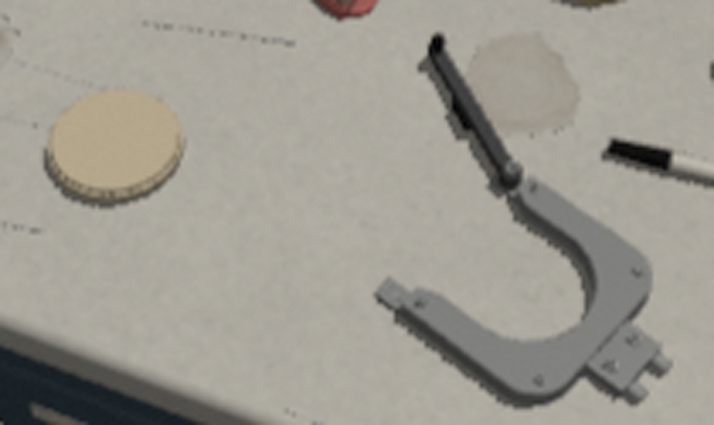

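The crops confirm it: a plain ivory disc at (284,242), centre about (465,194.5) and about 93 mm across. Next I'll measure the holder and the arm.

```bash
cat > m.py <<'E'
from h import *
from scipy.optimize import least_squares
for n,seed in (("top",(407,220)),("scene",(395,268))):
    s=dict(np.load(n+"0.npz")); im=s["color"]
    g=im.astype(int); sp=g.max(2)-g.min(2); v=g.mean(2)
    c0=ray(s,[(391,215)] if n=="top" else [(355,262)],17)[0]
    H=cv2.resize(im,None,fx=1,fy=1)
    print(n,"c0",c0.round(), "gray seed",im[seed[1],seed[0]],"bench",im[230,330] if n=="top" else im[260,290])
    # depth heights
    vv,uu=np.mgrid[0:400,0:640]; d=s["depth"]; P=np.stack([(uu-s["mtx"][0,2])/s["mtx"][0,0]*d,(vv-s["mtx"][1,2])/s["mtx"][1,1]*d,d],-1)@s["T"][:3,:3].T+s["T"][:3,3]
    near=(np.hypot(P[...,0]-c0[0],P[...,1]-c0[1])<115)
    lev=s["color"].mean(2)[near]; z=P[...,2]
    print("z pct holder",np.percentile(z[near],[5,25,50,75,95]).round(1))
    m=((z>9)&(z<26)&near&(v>90)).astype(np.uint8)*255
    mc=((v>70)&(v<v[230 if n=="top" else 260,330 if n=="top" else 290]-18)&near).astype(np.uint8)*255
    for nm,mm in (("depth",m),("col",mc)):
        mm=cv2.morphologyEx(mm,cv2.MORPH_OPEN,np.ones((2,2)))
        c=max(cv2.findContours(mm,cv2.RETR_EXTERNAL,cv2.CHAIN_APPROX_NONE)[0],key=cv2.contourArea).reshape(-1,2)
        p=ray(s,c,17)[:,:2]; q=c0[:2].copy(); yaw=0
        # inner arc: circle fit radius free
        for k in range(6):
            rel=p-q; rr=np.hypot(*rel.T); sel=(abs(rr-48.2)<6)
            ang=np.arctan2(rel[:,1],rel[:,0])
            f=least_squares(lambda t:np.hypot(*(p[sel]-t[:2]).T)-t[2],[*q,48],loss="soft_l1"); q=f.x[:2]
        print(nm,cv2.contourArea(c),"arc",f.x.round(1),sel.sum(),"rms",np.sqrt((f.fun**2).mean()).round(2), "rect",[np.round(t,1) for t in cv2.minAreaRect(p.astype(np.float32))])
        cv2.imwrite(f"m_{n}_{nm}.png",mm)
    # post: dark
    k=((v<60)&near|(v<60)&(np.hypot(P[...,0]-c0[0]-60,P[...,1]-c0[1]-130)<90)).astype(np.uint8)
    N,lab,stt,cen=cv2.connectedComponentsWithStats(k); print([(stt[i].tolist(),cen[i].round(1).tolist()) for i in range(1,N) if stt[i,4]>15])
E
python3 m.py
python3 - <<'E'
import cv2,numpy as np
a=[cv2.resize(cv2.imread(f"m_{n}_{k}.png")[y:y+130,x:x+130],None,fx=3,fy=3,interpolation=0) for n,x,y in (("top",320,150),("scene",310,190)) for k in ("depth","col")]
cv2.imwrite("pics/masks.png",cv2.resize(np.vstack([np.hstack(a[:2]),np.hstack(a[2:])]),(600,600),interpolation=cv2.INTER_AREA))
E
```

```text
top c0 [ 544. -106.   17.] gray seed [77 77 77] bench [182 188 193]
z pct holder [-3.1 -0.8  1.1  9.8 19. ]
depth 1090.0 arc [ 543.4 -110.3   50.6] 66 rms 1.18 rect [array([ 544. , -134.4]), array([152.2, 157.9]), np.float64(2.7)]
col 1255.0 arc [ 541.7 -104.4   49.4] 85 rms 2.85 rect [array([ 541.3, -117.7]), array([197.9, 153.5]), np.float64(83.5)]
[]
scene c0 [556. -79.  17.] gray seed [123 125 126] bench [160 171 174]
z pct holder [-1.5  0.6  2.3 14.8 20.2]
depth 1394.5 arc [-1.309609e+05  2.450580e+04  4.800000e+01] 0 rms nan rect [array([ 544.9, -129.8]), array([133.5, 145. ]), np.float64(85.0)]
col 1807.5 arc [546.6 -74.9  49.3] 34 rms 3.25 rect [array([ 537.9, -119.9]), array([151.6, 159.2]), np.float64(84.4)]
[([336, 201, 27, 45, 148], [347.6, 224.4]), ([362, 248, 22, 24, 48], [373.5, 259.0]), ([327, 281, 36, 27, 75], [344.8, 294.3])]m.py:25: RuntimeWarning: Mean of empty slice.
  print(nm,cv2.contourArea(c),"arc",f.x.round(1),sel.sum(),"rms",np.sqrt((f.fun**2).mean()).round(2), "rect",[np.round(t,1) for t in cv2.minAreaRect(p.astype(np.float32))])
  ret = ret.dtype.type(ret / rcount)
```

View pics/masks.png

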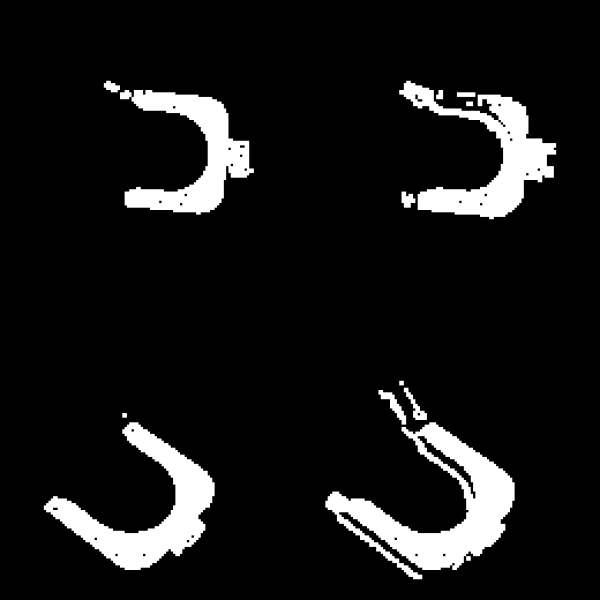

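The depth masks (left column of the picture) trace the frame cleanly. I'll fit the circle and straight edges to those contours, and take the hinge and post by casting rays from both views.

```bash
cat > f.py <<'E'
from h import *
from scipy.optimize import least_squares
ps=[]
S={n:dict(np.load(n+"0.npz")) for n in("top","scene")}
def loc(p,t):
    c,s=np.cos(t[2]),np.sin(t[2]); return (p-t[:2])@np.array([[c,-s],[s,c]])
def fit(p,t0):
    t=np.array([*t0,0.])
    for k in range(8):
        l=loc(p,t); R=np.hypot(*l.T)
        I=(l[:,0]>0)&(abs(R-48.2)<9); I2=(l[:,0]<0)&(l[:,0]>-34)&(abs(abs(l[:,1])-48.2)<9)
        O=(l[:,0]>-42)&(l[:,0]<42)&(abs(abs(l[:,1])-72)<9); B=(abs(l[:,0]-70)<9)&(abs(l[:,1])<50)&(abs(l[:,1])>24)
        def res(t):
            l=loc(p,t); e=t[3]
            return np.r_[np.hypot(*l[I].T)-48.2+e,abs(l[I2,1])-48.2+e,abs(l[O,1])-72-e,l[B,0]-70-e]
        f=least_squares(res,t,loss="soft_l1",x_scale=[1,1,.01,1]); t=f.x
    return t,np.sqrt((res(t)**2).mean()),[x.sum() for x in(I,I2,O,B)]
for n in S:
    m=cv2.imread(f"m_{n}_depth.png",0); c=max(cv2.findContours(m,cv2.RETR_EXTERNAL,cv2.CHAIN_APPROX_NONE)[0],key=cv2.contourArea).reshape(-1,2)
    p=ray(S[n],c,17)[:,:2]
    t,rm,k=fit(p,(541,-122,np.radians(-6))); print(n,t[:2].round(1),np.degrees(t[2]).round(2),t[3].round(2),"rms",rm.round(2),k)
for nm,a,b,z in (("post",(334.1,168.2),(338.2,203.2),31),("hinge",(373.2,190.3),(360.6,242.1),23)):
    print(nm,ray(S["top"],a,z).round(1),ray(S["scene"],b,z).round(1))
    # triangulate
    A=[];B=[]
    for s,u in((S["top"],a),(S["scene"],b)):
        o=s["T"][:3,3]; d=ray(s,u,0)[0]-o; d/=np.linalg.norm(d); M=np.eye(3)-np.outer(d,d); A.append(M);B.append(M@o)
    print(np.linalg.lstsq(np.vstack(A),np.hstack(B),rcond=None)[0].round(1))
E
python3 f.py
```

```text
top [ 544.8 -111. ] -4.26 -1.05 rms 2.93 [np.int64(36), np.int64(11), np.int64(26), np.int64(21)]
scene [ 548.  -111.4] -4.54 -0.62 rms 2.83 [np.int64(36), np.int64(12), np.int64(19), np.int64(20)]
post [[671.5  57.1  31. ]] [[669.8  51.7  31. ]]
[673.7  55.8  24.1]
hinge [[612.1 -54.8  23. ]] [[607.9 -59.2  23. ]]
[613.3 -56.3  14.5]
```

```bash
sed -i 's/np.radians(-6)/np.radians(-95)/' f.py
cat >> f.py <<'E'
    if nm=="hinge":
        for t in((545,-115,-95),):pass
E
python3 f.py | head -2
```

```text
top [ 543.2 -111.9] -94.52 -1.33 rms 0.92 [np.int64(49), np.int64(24), np.int64(60), np.int64(18)]
scene [ 546.4 -112.6] -94.7 -0.64 rms 0.92 [np.int64(56), np.int64(22), np.int64(56), np.int64(18)]
```

The yaw-corrected fit is good (rms 0.9 mm):
- **Holder:** about (545,-112), yaw about -94.6°. The predicted hinge (614,-56) agrees with the measured (611,-57).
- **Arm:** angle about 1.99 rad.
- **Blank:** about (466,195), which is (-300,-103) in the holder frame.

The plan is to push with the fingers about 50 mm apart, giving a stable V contact. First comes a diagonal push to the holder axis, then a straight push in.

Emit:
{"method": "apply_moves", "body": {
  "steps": [
    [0.18,0,0,0,0,0,1],
    [0.18,0,0,0,0,0,1],
    [0.18,0,0,0,0,0,1],
    [0.18,0,0,0,0,0,1],
    [0.18,0,0,0,0,0,1],
    [0.18,0,0,0,0,0,1],
    [0.18,0,0,0,0,0,1],
    [0.18,0,0,0,0,0,1]
  ]
}}

```text
time: 0.9
tool_pos: [144.1, 582.1, 230.6]
tcp_rot: [-179.9, 0.0, 125.9]
ft_force: [-0.3, 0.4, 0.3]
finger_gap: 50.1
grip_force: 0.0
```

Emit:
{"method": "apply_moves", "body": {
  "steps": [
    [0.18,0,0,0,0,0,1],
    [0.18,0,0,0,0,0,1],
    [0.18,0,0,0,0,0,0.4],
    [0.18,-40,13,0,0,0,0],
    [0.18,-40,13,0,0,0,0],
    [0.18,-40,13,0,0,0,0],
    [0.18,-40,13,0,0,0,0],
    [0.18,-40,13,0,0,0,0]
  ]
}}

```text
time: 1.7
tool_pos: [285.8, 424.8, 230.8]
tcp_rot: [-180.0, 0.0, 114.1]
ft_force: [-0.5, -0.0, 0.8]
finger_gap: 50.4
grip_force: 0.0
```

Emit:
{"method": "apply_moves", "body": {
  "steps": [
    [0.18,-40,13,10,0,0,0],
    [0.18,-40,13,10,0,0,0],
    [0.18,-40,13,20,0,0,0],
    [0.18,-40,13,20,0,0,0],
    [0.18,-40,13,20,0,0,0],
    [0.18,0,0,20,0,0,0],
    [0.18,0,0,0,0,0,0],
    [0.18,0,0,0,0,0,0]
  ]
}}

```text
time: 2.5
tool_pos: [425.5, 270.3, 131.1]
tcp_rot: [-179.9, -0.0, 114.1]
ft_force: [-0.1, 0.3, -0.0]
finger_gap: 50.1
grip_force: 0.0
```

Run:
```python
from h import *
s=dict(np.load("top0.npz")); h=cv2.cvtColor(s["color"],cv2.COLOR_BGR2HSV)
m=cv2.inRange(h,(0,150,90),(8,255,255))|cv2.inRange(h,(172,150,90),(180,255,255))
c=max(cv2.findContours(m,0,1)[0],key=cv2.contourArea); p=ray(s,c.reshape(-1,2),14)[:,:2].astype(np.float32); print(cv2.minEnclosingCircle(p))
```

```text
((404.92071533203125, 348.3246765136719), 48.09425354003906)
```

Emit:
{"method": "apply_moves", "body": {
  "steps": [
    [0.18,-8,3,0,0,0,0],
    [0.18,-8,3,0,0,0,0],
    [0.18,-6,1,20,0,0,0],
    [0.18,0,0,20,0,0,0],
    [0.18,0,0,20,0,0,0],
    [0.18,0,0,10,0,0,0],
    [0.18,0,0,0,0,0,0],
    [0.18,0,0,0,0,0,0]
  ]
}}

```text
time: 3.3
tool_pos: [442.1, 253.4, 62.2]
tcp_rot: [179.9, 0.0, 114.1]
ft_force: [0.1, -0.3, -0.5]
finger_gap: 50.5
grip_force: 0.0
```

Emit:
{"method": "apply_moves", "body": {
  "steps": [
    [0.18,0,-1,20,0,0,0],
    [0.18,0,-1,20,0,0,0],
    [0.18,0,0,12,0,0,0],
    [0.18,0,0,6,0,0,0],
    [0.18,-3,0,0,0,0,0],
    [0.18,-4,0,0,0,0,0],
    [0.18,-4,0,0,0,0,0],
    [0.18,-4,0,0,0,0,0]
  ]
}}

```text
time: 4.1
tool_pos: [446.5, 238.6, 4.1]
tcp_rot: [179.9, -0.0, 114.1]
ft_force: [-1.0, 1.7, 0.5]
finger_gap: 50.4
grip_force: 1.0
```

Emit:
{"method": "apply_moves", "body": {
  "steps": [
    [0.18,-5,0,0,0,0,0],
    [0.18,-6,0,0,0,0,0],
    [0.18,-6,0,0,0,0,0],
    [0.18,-6,0,0,0,0,0],
    [0.18,-6,0,0,0,0,0],
    [0.18,-6,0,0,0,0,0],
    [0.18,-6,0,0,0,0,0],
    [0.18,-5,0,0,0,0,0]
  ]
}}

```text
time: 4.9
tool_pos: [464.9, 196.1, 3.3]
tcp_rot: [180.0, 0.0, 114.1]
ft_force: [-1.5, 4.3, 2.8]
finger_gap: 50.1
grip_force: 2.2
```

```bash
cat > w.py <<'E'
import sys; from h import *; from bench import r
T=np.array([545.,-112.3]); y=np.radians(-94.6); R=np.array([[np.cos(y),np.sin(y)],[-np.sin(y),np.cos(y)]])
for n in("top","scene"):
    s=r.snapshot(n)
    for e in blank(s):
        if abs(e[0][0]-500)<150 and e[0][1]<230 and e[1].max()<110 and e[1].min()>40: print(n,*e,"holder-frame",(R@(e[0]-T)).round(1))
    if len(sys.argv)>1: np.savez(f"{n}_{sys.argv[1]}.npz",**s)
st=r.sense(); print(st["tool_pos"].round(1),st["tcp_rot"].round(1),st["ft_force"].round(1),"tool hf",(R@(st["tool_pos"][:2]-T)).round(1))
E
python3 w.py
```

```text
scene [489.1 147.3] [93.9 96.4] [264. 236.] holder-frame [-254.3  -76.5]
[464.9 195.8   3.2] [-180.     0.   114.1] [0.4 0.5 1. ] tool hf [-300.7 -104.5]
```

Emit:
{"method": "apply_moves", "body": {
  "steps": [
    [0.18,-5,0,0,0,0,0],
    [0.18,-7,0,0,0,0,0],
    [0.18,-8,0,0,0,0,0],
    [0.18,-8,0,0,0,0,0],
    [0.18,-8,0,0,0,0,0],
    [0.18,-8,0,0,0,0,0],
    [0.18,-8,0,0,0,0,0],
    [0.18,-8,0,0,0,0,0]
  ]
}}

```text
time: 5.8
tool_pos: [489.3, 141.0, 3.2]
tcp_rot: [-180.0, 0.0, 114.1]
ft_force: [-0.7, 1.7, 1.9]
finger_gap: 50.0
grip_force: 1.2
```

Emit:
{"method": "apply_moves", "body": {
  "steps": [
    [0.18,-8,0,0,0,0,0],
    [0.18,-8,0,0,0,0,0],
    [0.18,-8,0,0,0,0,0],
    [0.18,-8,0,0,0,0,0],
    [0.18,-8,0,0,0,0,0],
    [0.18,-8,0,0,0,0,0],
    [0.18,-8,0,0,0,0,0],
    [0.18,-7,0,0,0,0,0]
  ]
}}

```text
time: 6.6
tool_pos: [515.1, 83.6, 3.3]
tcp_rot: [-180.0, 0.0, 114.1]
ft_force: [-0.1, 1.5, 1.1]
finger_gap: 50.4
grip_force: 1.1
```

Emit:
{"method": "apply_moves", "body": {
  "steps": [
    [0.18,-8,0,0,0,0,0],
    [0.18,-8,0,0,0,0,0],
    [0.18,-6,0,0,0,0,0],
    [0.18,-5,0,0,0,0,0],
    [0.18,-4,0,0,0,0,0],
    [0.18,-2,0,0,0,0,0],
    [0.18,0,0,0,0,0,0],
    [0.18,5,0,0,0,0,0]
  ]
}}

```text
time: 7.4
tool_pos: [526.5, 58.4, 3.4]
tcp_rot: [180.0, 0.0, 114.1]
ft_force: [-0.9, -0.0, -0.1]
finger_gap: 50.6
grip_force: 0.0
```

```bash
python3 w.py b
```

```text
scene [552.8   5. ] [92.9 96.1] [325. 248.] holder-frame [-117.5   -1.6]
[525.9  59.2   3.2] [-180.    -0.   114.1] [ 0.4 -1.4 -0.2] tool hf [-169.4  -32.8]
```

Emit:
{"method": "apply_moves", "body": {
  "steps": [
    [0.18,10,0,0,0,0,0],
    [0.18,10,0,0,0,0,0.5],
    [0.18,0,0,0,0,0,1],
    [0.18,0,0,0,0,0,1],
    [0.18,0,0,0,0,0,1],
    [0.18,0,0,0,0,0,1],
    [0.18,0,0,0,0,0,1],
    [0.18,0,0,0,0,0,0.24]
  ]
}}

```text
time: 8.3
tool_pos: [517.8, 77.6, 3.3]
tcp_rot: [-180.0, -0.0, 85.3]
ft_force: [-0.8, 0.0, 0.2]
finger_gap: 50.2
grip_force: 0.0
```

Emit:
{"method": "apply_moves", "body": {
  "steps": [
    [0.18,0,10,0,0,0,0],
    [0.18,0,10,0,0,0,0],
    [0.18,0,10,0,0,0,0],
    [0.18,0,8,0,0,0,0],
    [0.18,0,4,0,0,0,0],
    [0.18,0,0,0,0,0,0],
    [0.18,0,0,0,0,0,0],
    [0.18,0,0,0,0,0,0]
  ]
}}

```text
time: 9.1
tool_pos: [559.4, 73.6, 3.1]
tcp_rot: [-180.0, 0.0, 85.4]
ft_force: [0.6, 0.3, 0.7]
finger_gap: 50.6
grip_force: 0.0
```

```bash
python3 w.py
```

```text
scene [552.8   5. ] [92.8 96.2] [325. 248.] holder-frame [-117.5   -1.6]
[559.6  73.6   3.2] [-180.     0.    85.4] [ 0.3  0.1 -0.6] tool hf [-186.5   -0.4]
```

Emit:
{"method": "apply_moves", "body": {
  "steps": [
    [0.18,-5,0,0,0,0,0],
    [0.18,-6,0,0,0,0,0],
    [0.18,-5,0,0,0,0,0],
    [0.18,-4,0,0,0,0,0],
    [0.18,-5,0,0,0,0,0],
    [0.18,-6,0,0,0,0,0],
    [0.18,-6,0,0,0,0,0],
    [0.18,-6,0,0,0,0,0]
  ]
}}

```text
time: 10.0
tool_pos: [556.5, 30.2, 3.3]
tcp_rot: [180.0, -0.0, 85.4]
ft_force: [0.5, 1.7, -0.6]
finger_gap: 50.3
grip_force: 0.7
```

Emit:
{"method": "apply_moves", "body": {
  "steps": [
    [0.18,-6,0,0,0,0,0],
    [0.18,-6,0,0,0,0,0],
    [0.18,-6,0,0,0,0,0],
    [0.18,-5,0,0,0,0,0],
    [0.18,-4,0,0,0,0,0],
    [0.18,-2,0,0,0,0,0],
    [0.18,0,0,0,0,0,0],
    [0.18,0,0,0,0,0,0]
  ]
}}

```text
time: 10.8
tool_pos: [554.1, 1.7, 3.3]
tcp_rot: [-180.0, 0.0, 85.4]
ft_force: [1.0, 0.3, -0.9]
finger_gap: 50.4
grip_force: 0.0
```

```bash
python3 w.py c
python3 - <<'E'
import cv2,numpy as np
a=np.load("scene_c.npz")["color"]; cv2.imwrite("pics/c.png",cv2.resize(a[170:330,270:450],None,fx=3.5,fy=3.5,interpolation=cv2.INTER_CUBIC))
E
```

```text
scene [552.3 -52.8] [93.3 96.8] [344. 260.] holder-frame [-59.9   2.5]
[554.1   1.9   3.3] [-180.     0.    85.4] [-0.6  0.8 -0.4] tool hf [-1.145e+02 -1.000e-01]
```

View pics/c.png

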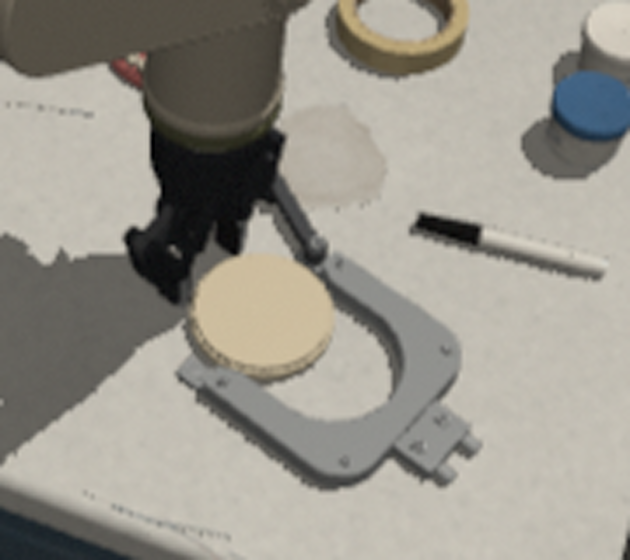

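The picture shows the blank (crop 263,312) lying flat and centred at the mouth, with the arm clear of it. I'll push on in.

Emit:
{"method": "apply_moves", "body": {
  "steps": [
    [0.18,-4,0,0,0,0,0],
    [0.18,-4,0,0,0,0,0],
    [0.18,-4,0,0,0,0,0],
    [0.18,-4,0,0,0,0,0],
    [0.18,-4,0,0,0,0,0],
    [0.18,-4,0,0,0,0,0],
    [0.18,-4,0,0,0,0,0],
    [0.18,-4,0,0,0,0,0]
  ]
}}

```text
time: 11.7
tool_pos: [551.5, -30.4, 3.3]
tcp_rot: [-180.0, -0.0, 85.4]
ft_force: [-0.7, 1.4, -0.0]
finger_gap: 50.5
grip_force: 0.6
```

```bash
python3 w.py
```

```text
scene [550.  -84.7] [92.5 96.4] [355. 268.] holder-frame [-27.9   2.8]
[551.6 -30.8   3.3] [180.    0.   85.4] [0.3 0.4 0.1] tool hf [-81.8   0. ]
```

Emit:
{"method": "apply_moves", "body": {
  "steps": [
    [0.18,-4,0,0,0,0,0],
    [0.18,-4,0,0,0,0,0],
    [0.18,-4,0,0,0,0,0],
    [0.18,-4,0,0,0,0,0],
    [0.18,-3,0,0,0,0,0],
    [0.18,-3,0,0,0,0,0],
    [0.18,-2,0,0,0,0,0],
    [0.18,0,0,0,0,0,0]
  ]
}}

```text
time: 12.6
tool_pos: [549.6, -54.3, 3.3]
tcp_rot: [-180.0, 0.0, 85.4]
ft_force: [0.4, 0.9, 0.3]
finger_gap: 50.4
grip_force: 0.2
```

Emit:
{"method": "apply_moves", "body": {
  "steps": [
    [0.18,-1,0,0,0,0,0],
    [0.18,-1,0,0,0,0,0],
    [0.18,-1,0,0,0,0,0],
    [0.18,0,0,0,0,0,0],
    [0.18,0,0,0,0,0,0],
    [0.18,0,0,0,0,0,0],
    [0.18,0,0,0,0,0,0],
    [0.18,0,0,0,0,0,0]
  ]
}}

```text
time: 13.4
tool_pos: [549.4, -57.0, 3.2]
tcp_rot: [-180.0, 0.0, 85.4]
ft_force: [0.8, 0.6, -0.2]
finger_gap: 50.5
grip_force: 0.4
```

```bash
python3 w.py
```

```text
scene [ 548.3 -109.3] [91.4 92.7] [364. 273.] holder-frame [-3.3  3. ]
[549.4 -57.    3.3] [-180.     0.    85.4] [-0.7  0.7  0.3] tool hf [-55.5  -0.1]
```

Not at the stop yet, so I'll press on by 1 mm rows and watch the force.

Emit:
{"method": "apply_moves", "body": {
  "steps": [
    [0.18,-1,0,0,0,0,0],
    [0.18,-1,0,0,0,0,0],
    [0.18,0,0,0,0,0,0],
    [0.18,0,0,0,0,0,0],
    [0.18,0,0,0,0,0,0],
    [0.18,0,0,0,0,0,0],
    [0.18,0,0,0,0,0,0],
    [0.18,0,0,0,0,0,0]
  ]
}}

```text
time: 14.3
tool_pos: [549.4, -57.9, 3.3]
tcp_rot: [180.0, -0.1, 85.4]
ft_force: [1.2, 7.3, 0.7]
finger_gap: 50.3
grip_force: 2.7
```

Emit:
{"method": "apply_moves", "body": {
  "steps": [
    [0.18,-1,0,0,0,0,0],
    [0.18,0,0,0,0,0,0],
    [0.18,-1,0,0,0,0,0],
    [0.18,0,0,0,0,0,0],
    [0.18,0,0,0,0,0,0],
    [0.18,0,0,0,0,0,0],
    [0.18,0,0,0,0,0,0],
    [0.18,0,0,0,0,0,0]
  ]
}}

```text
time: 15.1
tool_pos: [549.3, -58.5, 3.2]
tcp_rot: [180.0, -0.2, 85.4]
ft_force: [2.1, 13.6, 0.8]
finger_gap: 50.6
grip_force: 5.8
```

```bash
python3 w.py
```

```text
scene [ 548.4 -109.7] [91.3 92.7] [364. 273.] holder-frame [-2.9  3.2]
[549.3 -58.5   3.3] [-180.    -0.2   85.4] [ 2.2 13.4  0.8] tool hf [-53.9  -0.1]
```

Contact force rises with the tool 53.9 mm behind the seat, where 53.5 was predicted, so the blank is home. Next I'll back off, rise, shut the fingers and go round to the plain side of the arm.

Emit:
{"method": "apply_moves", "body": {
  "steps": [
    [0.18,5,0,0,0,0,0],
    [0.18,15,0,0,0,0,0],
    [0.18,20,0,0,0,0,0],
    [0.18,0,0,-25,0,0,0],
    [0.18,0,0,-35,0,0,0],
    [-1,0,0,-35,0,0,0],
    [-1,8,25,0,0,0,0],
    [-1,8,25,0,0,0,0]
  ]
}}

```text
time: 16.0
tool_pos: [605.4, -8.8, 100.9]
tcp_rot: [179.8, 0.0, 85.4]
ft_force: [0.5, 0.3, 0.1]
finger_gap: 7.2
grip_force: 0.0
```

Emit:
{"method": "apply_moves", "body": {
  "steps": [
    [-1,8,25,0,0,0,0],
    [-1,8,25,0,0,0,0],
    [-1,6,27,0,0,0,0],
    [-1,0,0,0,0,0,1],
    [-1,0,0,0,0,0,1],
    [-1,0,0,0,0,0,1],
    [-1,0,0,0,0,0,1],
    [-1,0,0,0,0,0,1]
  ]
}}

```text
time: 16.8
tool_pos: [681.8, 7.2, 98.0]
tcp_rot: [-180.0, 0.0, 60.2]
ft_force: [0.3, -0.2, -0.3]
finger_gap: 0.1
grip_force: 0.0
```

Emit:
{"method": "apply_moves", "body": {
  "steps": [
    [-1,0,0,0,0,0,1],
    [-1,0,0,0,0,0,1],
    [-1,0,0,0,0,0,1],
    [-1,0,0,0,0,0,1],
    [-1,0,0,0,0,0,1],
    [-1,0,0,0,0,0,1],
    [-1,0,0,0,0,0,1],
    [-1,0,0,0,0,0,1]
  ]
}}

```text
time: 17.6
tool_pos: [681.8, 7.1, 98.1]
tcp_rot: [180.0, 0.0, 20.2]
ft_force: [-0.3, -0.7, 0.0]
finger_gap: -0.0
grip_force: 0.0
```

Emit:
{"method": "apply_moves", "body": {
  "steps": [
    [-1,0,0,0,0,0,1],
    [-1,0,0,0,0,0,1],
    [-1,0,0,0,0,0,1],
    [-1,0,0,0,0,0,1],
    [-1,0,0,0,0,0,1],
    [-1,0,0,0,0,0,1],
    [-1,0,0,0,0,0,1],
    [-1,0,0,0,0,0,1]
  ]
}}

```text
time: 18.4
tool_pos: [681.8, 7.1, 98.1]
tcp_rot: [180.0, 0.0, -19.8]
ft_force: [-0.4, -0.1, -0.6]
finger_gap: 0.1
grip_force: 0.0
```

```bash
python3 w.py d
python3 - <<'E'
import cv2,numpy as np
a=np.load("scene_d.npz")["color"]; cv2.imwrite("pics/d.png",cv2.resize(a[130:330,250:470],None,fx=3,fy=3,interpolation=cv2.INTER_CUBIC))
from h import *
s=dict(np.load("top0.npz")); print(ray(s,[(387,166),(430,151)],8).round())
E
```

```text
scene [ 548.2 -109. ] [91.2 93.7] [363. 273.] holder-frame [-3.5  2.9]
[681.8   7.1  98.1] [180.    0.  -19.7] [-0.2  0.3  0.3] tool hf [-130.   126.8]
[[ 686.  -97.    8.]
 [ 733. -223.    8.]]
```

View pics/d.png

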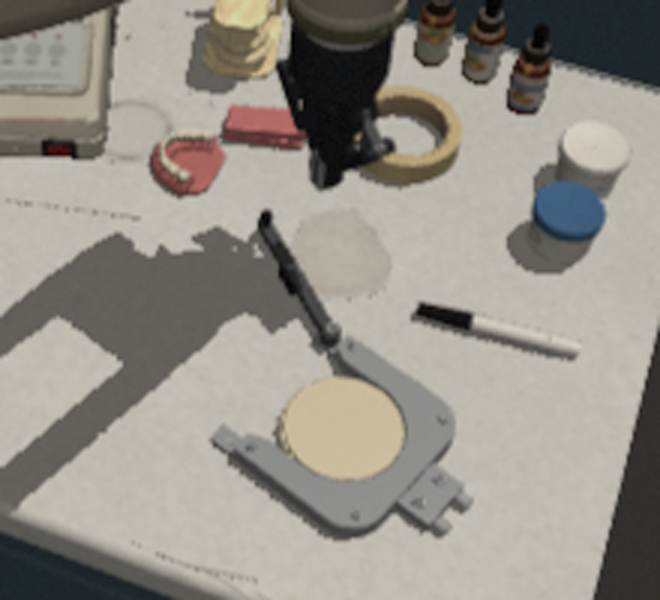

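The blank (crop 342,428) sits in the frame. The fingers hang beyond the arm on its plain side, well clear of the marker and the jaw model. I'll finish the turn, come down beside the arm and start sweeping it about the hinge.

Emit:
{"method": "apply_moves", "body": {
  "steps": [
    [-1,0,0,20,0,0,1],
    [-1,0,0,20,0,0,0.8],
    [-1,0,0,20,0,0,0],
    [-1,0,0,20,0,0,0],
    [-1,0,0,9,0,0,0],
    [-1,-4,0,0,0,0,0],
    [-1,-4,0,0,0,0,0],
    [-1,-4,0,0,0,0,0]
  ]
}}

```text
time: 19.3
tool_pos: [672.2, 12.6, 10.9]
tcp_rot: [-179.9, -0.1, -28.6]
ft_force: [0.1, 0.5, -1.4]
finger_gap: -0.3
grip_force: 0.0
```

Emit:
{"method": "apply_moves", "body": {
  "steps": [
    [-1,-7.7,-1.2,0,0,0,-1],
    [-1,-7.7,-1.2,0,0,0,-1],
    [-1,-7.7,-1.2,0,0,0,-1],
    [-1,-7.7,-1.2,0,0,0,-1],
    [-1,-7.7,-1.2,0,0,0,-1],
    [-1,-7.7,-1.2,0,0,0,-1],
    [-1,0,0,0,0,0,0],
    [-1,0,0,0,0,0,0]
  ]
}}

```text
time: 20.1
tool_pos: [630.1, 31.9, 10.4]
tcp_rot: [180.0, -0.1, 1.3]
ft_force: [0.5, -0.2, 0.6]
finger_gap: -0.0
grip_force: 0.0
```

```bash
python3 w.py e
python3 - <<'E'
import cv2,numpy as np
a=np.load("scene_e.npz")["color"]; cv2.imwrite("pics/e.png",cv2.resize(a[130:330,250:470],None,fx=3,fy=3,interpolation=cv2.INTER_CUBIC))
E
```

```text
scene [ 548.2 -109.1] [91.1 93.6] [363. 273.] holder-frame [-3.4  2.9]
[630.1  31.7  10. ] [ 1.8e+02 -1.0e-01  1.3e+00] [ 0.2  0.2 -0.3] tool hf [-150.4   73.3]
```

View pics/e.png

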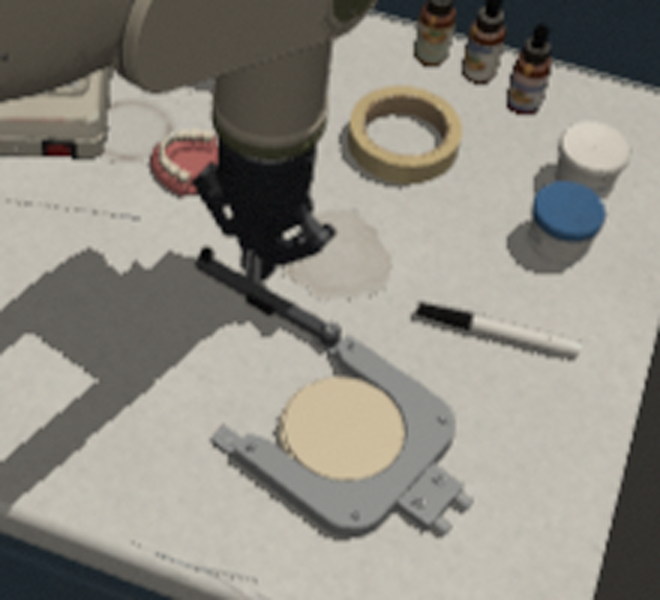

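The fingers are swinging the arm, with its post now at crop (205,258). About 84° remain.

Emit:
{"method": "apply_moves", "body": {
  "steps": [
    [-1,-7.7,-1.2,0,0,0,-1],
    [-1,-7.7,-1.2,0,0,0,-1],
    [-1,-7.7,-1.2,0,0,0,-1],
    [-1,-7.7,-1.2,0,0,0,-1],
    [-1,-7.7,-1.2,0,0,0,-1],
    [-1,-7.7,-1.2,0,0,0,-1],
    [-1,-7.7,-1.2,0,0,0,-1],
    [-1,-7.7,-1.2,0,0,0,-1]
  ]
}}

```text
time: 21.0
tool_pos: [570.3, 20.9, 9.9]
tcp_rot: [179.9, -0.1, 41.5]
ft_force: [2.6, -0.0, -0.2]
finger_gap: 0.1
grip_force: 0.9
```

Emit:
{"method": "apply_moves", "body": {
  "steps": [
    [-1,-7.7,-1.2,0,0,0,-1],
    [-1,-7.7,-1.2,0,0,0,-1],
    [-1,-7.7,-1.2,0,0,0,-1],
    [-1,-7.7,-1.2,0,0,0,-1],
    [-1,-7.7,-1.2,0,0,0,-1],
    [-1,-7.7,-1.2,0,0,0,-1],
    [-1,0,0,0,0,0,0],
    [-1,0,0,0,0,0,0]
  ]
}}

```text
time: 21.8
tool_pos: [536.9, -11.6, 9.4]
tcp_rot: [180.0, 0.0, 71.2]
ft_force: [-0.6, -0.4, -0.5]
finger_gap: 0.2
grip_force: 0.0
```

```bash
python3 w.py f
```

```text
scene [ 548.2 -109. ] [91.3 93.6] [363. 273.] holder-frame [-3.5  2.9]
[536.8 -11.4   9.3] [-180.     0.    71.3] [-0.3  0.2  0.6] tool hf [-100.   -16.3]
```

Emit:
{"method": "apply_moves", "body": {
  "steps": [
    [-1,-3.9,-0.5,0,0,0,-0.5],
    [-1,-3.9,-0.5,0,0,0,-0.5],
    [-1,-3.9,-0.5,0,0,0,-0.5],
    [-1,-3.9,-0.5,0,0,0,-0.5],
    [-1,-3.9,-0.5,0,0,0,-0.5],
    [-1,0,0,0,0,0,0],
    [-1,0,0,0,0,0,0],
    [-1,0,0,0,0,0,0]
  ]
}}

```text
time: 22.7
tool_pos: [530.0, -28.4, 9.3]
tcp_rot: [180.0, -0.1, 83.8]
ft_force: [0.7, 5.8, 0.0]
finger_gap: 0.2
grip_force: 3.0
```

Emit:
{"method": "apply_moves", "body": {
  "steps": [
    [-1,-1,0,0,0,0,-0.3],
    [-1,-1,0,0,0,0,0],
    [-1,-1,0,0,0,0,0],
    [-1,0,0,0,0,0,0],
    [-1,0,0,0,0,0,0],
    [-1,0,0,0,0,0,0],
    [-1,0,0,0,0,0,0],
    [-1,0,0,0,0,0,0]
  ]
}}

```text
time: 23.5
tool_pos: [529.7, -28.8, 9.3]
tcp_rot: [-180.0, -0.3, 85.3]
ft_force: [1.6, 18.8, 2.3]
finger_gap: -0.0
grip_force: 9.4
```

```bash
python3 w.py g
```

```text
scene [ 548.3 -109. ] [91.3 93.9] [363. 272.] holder-frame [-3.6  3. ]
[529.7 -28.8   9.3] [-180.    -0.3   85.3] [ 1.1 19.1  2.9] tool hf [-82. -22.]
```

Emit:
{"method": "apply_moves", "body": {
  "steps": [
    [-1,-1,0,0,0,0,0],
    [-1,-1,0,0,0,0,0],
    [-1,0,0,0,0,0,0],
    [-1,0,0,0,0,0,0],
    [-1,0,0,0,0,0,0],
    [-1,0,0,0,0,0,0],
    [-1,0,0,0,0,0,0],
    [-1,0,0,0,0,0,0]
  ]
}}

```text
time: 24.4
tool_pos: [529.6, -29.0, 9.3]
tcp_rot: [-180.0, -0.5, 85.3]
ft_force: [2.2, 27.1, 3.6]
finger_gap: -0.1
grip_force: 13.8
```

Emit:
{"method": "apply_moves", "body": {
  "steps": [
    [-1,5,0,0,0,0,0],
    [-1,10,0,0,0,0,0],
    [-1,20,0,0,0,0,0],
    [-1,30,0,-30,0,0,0],
    [-1,40,0,-40,0,0,0],
    [-1,45,0,-45,0,0,0],
    [-1,45,0,-45,0,0,0],
    [-1,0,0,0,0,0,0]
  ]
}}

```text
time: 25.2
tool_pos: [546.6, 140.4, 152.1]
tcp_rot: [179.4, -0.2, 85.5]
ft_force: [0.8, -0.1, 0.3]
finger_gap: 0.3
grip_force: 0.0
```

```bash
python3 w.py i
python3 - <<'E'
import cv2,numpy as np
a=np.load("scene_i.npz")["color"][200:320,310:430];b=np.load("top_i.npz")["color"][160:260,340:440]
cv2.imwrite("pics/i.png",np.hstack([cv2.resize(x,(400,400),interpolation=cv2.INTER_CUBIC) for x in(a,b)]))
E
```

```text
scene [ 548.1 -108.9] [90.5 93.2] [363. 273.] holder-frame [-3.6  2.8]
[543.7 136.7 146.4] [179.9  -0.   85.5] [-0.3 -1.4  0.3] tool hf [-248.1  -21.3]
```

View pics/i.png

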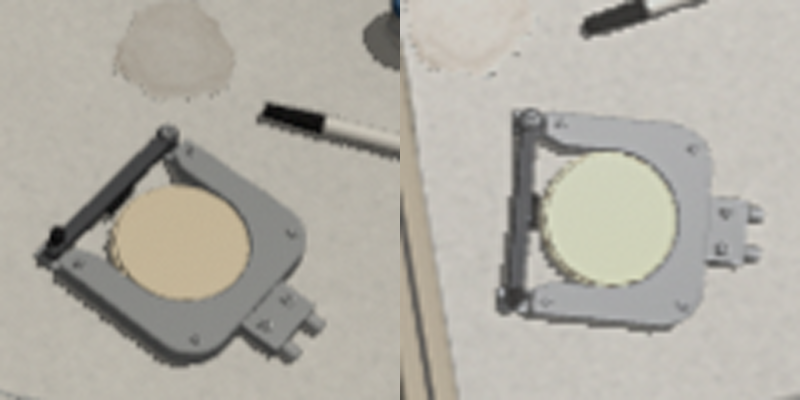

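The arm lies across the mouth with its pad against the blank. In the top half of the picture the hinge is at (530,120) and the post at (512,296). I'll check the arm angle and the seating in numbers.

Run:
```python
from h import *
for n,h,p in(("top",(372.5,190),(368,234)),("scene",(360.4,239.3),(327.1,271.1))):
    s=dict(np.load(n+"_i.npz")); d=(ray(s,p,31)-ray(s,h,23))[0]; y=np.radians(-94.6)
    ex=np.array([np.cos(y),np.sin(y)]);ey=np.array([-ex[1],ex[0]])
    print(n,"len",np.hypot(*d[:2]).round(1),"phi",np.arctan2(-d[:2]@ex,-d[:2]@ey).round(3))
    hs=cv2.cvtColor(s["color"],cv2.COLOR_BGR2HSV); 
    px=proj(s,[546,-112,16])[0].astype(int); im=s["color"].copy()
    m=(cv2.inRange(hs,(15,25,120),(45,255,255))); N,l,st,_=cv2.connectedComponentsWithStats(m); c=max(cv2.findContours((l==l[px[1],px[0]]).astype(np.uint8),0,1)[0],key=cv2.contourArea)
    q=ray(s,c.reshape(-1,2),16)[:,:2].astype(np.float32); e=cv2.fitEllipse(q); print(np.round(e[0],1),np.round(e[1],1))
```

```text
top len 124.9 phi 0.027
[ 545.8 -108.1] [93.5 94.5]
scene len 126.8 phi -0.018
[ 545.6 -109.3] [92.3 95.9]
```

Run:
```python
from h import *
y=np.radians(-94.6)
for n in("top","scene"):
    s=dict(np.load(n+"_i.npz")); c=np.array([545.7,-108.7])
    sat=cv2.cvtColor(s["color"],cv2.COLOR_BGR2HSV)[...,1].astype(np.float32); g=s["color"].mean(2).astype(np.float32)
    for a in(-60,-30,0,30,60):
        t=np.arange(40,58,1.5); P=np.c_[c[0]+t*np.cos(y+np.radians(a)),c[1]+t*np.sin(y+np.radians(a)),np.full(len(t),16.5)]
        u=proj(s,P).astype(np.float32); f=lambda im:cv2.remap(im,u[:,:1],u[:,1:],1).ravel().astype(int)
        print(n,a,"sat",f(sat),"g",f(g))
```

```text
top -60 sat [30 30 30 32 31 22 12  5  3  3  3  3] g [201 202 202 201 193 163 146 158 166 168 168 168]
top -30 sat [30 30 31 31 29 21 10  5  2  3  3  2] g [201 201 201 196 184 162 146 154 164 168 169 169]
top 0 sat [28 29 30 30 29 19  7  5  4  3  2  2] g [202 202 202 196 186 164 138 149 167 169 171 171]
top 30 sat [28 28 29 29 27 22 13  6  3  2  1  2] g [201 203 202 198 182 157 141 144 156 168 173 172]
top 60 sat [27 28 28 28 28 22 13  5  1  1  1  1] g [202 204 204 198 189 164 146 147 163 173 174 174]
scene -60 sat [58 58 58 56 49 36 18  8  4  5  6  6] g [175 175 173 170 157 144 135 133 135 136 136 136]
scene -30 sat [56 56 56 56 53 40 25  9  6  6  6  7] g [177 176 176 172 164 149 140 136 136 137 137 138]
scene 0 sat [56 57 56 56 55 49 32 11  6  6  6  6] g [176 176 176 176 170 154 136 131 134 136 136 136]
scene 30 sat [57 58 58 57 56 53 35  7  7  7  7  6] g [175 175 175 174 169 153 133 116 128 136 136 135]
scene 60 sat [57 57 57 57 55 48 27 11  6  5  5  6] g [175 176 175 173 159 139 111 108 126 133 135 135]
```

The gap between the blank and the lip is the same all round the rear arc. So the blank is concentric with the seat, and the arm angle reads about 0. Handing in.

```bash
python3 -c "
from bench import r
print(r.hand_in())"
```

```text
the job is handed in; nothing more can be done
None
```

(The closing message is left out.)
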